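# Lay the shaker in the carousel's cradle and bring it to the front

## Task

Pick up the shaker that stands on the worktop and lay it gently on its side in the empty cradle of the table carousel, either end outwards, and let go of it. Then take hold of the bar handle in the middle of the carousel and turn the carousel by it until the cradle with the shaker lines up with the tab at the front of the carousel's foot. Finish there still gripping the handle so that the turntable is held still; leave the loose cup and creamer pods alone.

Things in the scene. Friction and masses are not known exactly. Their poses are not given: they have to be found in the camera images.
- shaker_centre (a point): centre of the loose shaker, a round body 44 mm in diameter and 90 mm tall with a grey cap (34 mm diameter, top 20 mm), 0.1 kg; it starts standing upright on the worktop. The point lies on its axis, 45 mm from its foot and from its top; z runs along its axis from foot to cap
- cradle (a point): seat on the turntable: two V saddles 36 mm wide (20 mm outwards, 26 mm inwards of this point) between low end plates 102 mm apart, 30 mm wide, not reaching the seated shaker's axis. The point is the seated shaker's centre (6 mm play lengthwise): 55 mm above the worktop, 94 mm from the turntable's axis, 30 mm above the tray floor. x points along the cradle to the turntable's axis, z up
- handle_grip (a point): middle of the bar handle, on the turntable's axis, 129 mm above the worktop; the steel bar is 64 mm long along y (across the cradle's direction), 14 mm thick along x, 24 mm high, on a 14 mm post, fixed to the turntable. The tray (310 mm diameter, rim 31 mm above the worktop) carries two fixed cups, 85 mm above the worktop, on the side away from the cradle
- handle: the handle as a part of the turntable; origin on the turntable's axis, 17 mm above the worktop, x points away from the cradle, z up
- turntable (a joint): turntable angle (rad): 0 when the cradle points to the front tab, growing anticlockwise seen from above, stops at -3 and 3. It starts between -2.0 and -1.35 (cradle to the robot's left of the tab), so it must be turned anticlockwise. Stiff (0.12 N m friction), stays where it is left
- front_tab (a point): top of the small upright tab at the front of the carousel's fixed foot, 32 mm above the worktop, 170 mm from the turntable's axis, 10 mm thick and 24 mm wide; x points from the tab to the turntable's axis
- shaker: the same shaker; origin at the centre of its foot, z along its axis to the cap
- cup: loose upturned ribbed white cup standing on the worktop, 70 mm wide, 60 mm tall; to be left alone. Origin at the centre of its underside
- pod_left: loose creamer pod on the worktop on the left, 38x45x21 mm; to be left alone. Origin at the centre of its underside
- pod_far: loose creamer pod on the worktop farther back, 46x38x21 mm; to be left alone. Origin at the centre of its underside
There are look-alikes about, which are no part of the job. What is shaped like the shaker but black or purple is not meant.

How it is judged:
On the way, in this order (a step that is already met when the one before it is completed fails the run):
1. the shaker lies in the cradle, let go (angle between the z axis of shaker_centre and the x axis of cradle, either way round below 0.12 rad and x of shaker_centre in the frame of cradle between -0.009 and 0.009 m and y of shaker_centre in the frame of cradle between -0.006 and 0.006 m and z of shaker_centre in the frame of cradle between -0.006 and 0.006 m and contact force between the fingers and shaker below 0.1 N and value of joint turntable below -0.3 rad), for 0.2 s.
2. the handle is gripped while the cradle still points away from the front (angle between the z axis of shaker_centre and the x axis of cradle, either way round below 0.12 rad and x of shaker_centre in the frame of cradle between -0.009 and 0.009 m and y of shaker_centre in the frame of cradle between -0.006 and 0.006 m and z of shaker_centre in the frame of cradle between -0.006 and 0.006 m and contact force between the fingers and handle above 3 N and value of joint turntable below -0.3 rad), for 0.1 s.
At the end, for the whole second after the job is handed in: Shaker lies in the cradle (axis within 0.12 rad, centre within 9 mm along, 6 mm across and in height), at rest, not touched by the fingers; turntable still, within 0.09 rad of the front tab; fingers grip the handle with over 3 N (angle between the z axis of shaker_centre and the x axis of cradle, either way round below 0.12 rad and x of shaker_centre in the frame of cradle between -0.009 and 0.009 m and y of shaker_centre in the frame of cradle between -0.006 and 0.006 m and z of shaker_centre in the frame of cradle between -0.006 and 0.006 m and value of joint turntable between -0.09 and 0.09 rad and velocity of joint turntable between -0.05 and 0.05 rad/s and contact force between the fingers and handle above 3 N and contact force between the fingers and shaker below 0.1 N and linear speed of shaker below 0.02 m/s); the arm keeps its last pose, push and grip.
It fails at once if the loose cup or a loose creamer pod is moved by more than 20 mm (distance of any of cup, pod_left, pod_far from where it was at the start of the episode above 0.02 m).
It fails at once if the shaker is dropped or banged: it moves fast with no finger on it (linear speed of shaker above 0.6 m/s and contact force between the fingers and shaker below 0.1 N).
It also fails if it takes over 48 s, if anything falls off the work surface, if the arm or the gripper's body presses on something with over 40 N, if the wrist force passes 120 N, or if a joint passes its speed limit or range.

## Robot

A 6-joint arm with a two-finger parallel gripper is mounted at the origin on a cart in front of the work surface, level with it; the furniture and walls round the work are solid. World frame = base frame: x ahead of the robot, y to its left, z up, the work surface at z = 0. Lengths are in m, angles in rad, forces in N, time in s.
With the tool pointing down it reaches from about 0.3 to 0.875 m from the base axis. Payload 6.4 kg.
Tool frame: the origin (TCP) lies at the very end of the fingers, on their centre line; the grasp point (between the pads) lies r.grasp_offset behind it (r.grasp_offset is the distance from the TCP to the grasp point, in m); z points along the fingers, y is the line along which they close (so a half turn about z gives the same grasp; the last joint's range is limited). The gripper opens to 88 mm and grips with 3 to 60 N. Pads are 18 mm wide; open, the fingers measure 123 mm over their backs; the gripper's body (75 mm by 187 mm) begins 45 mm behind the grasp point.
Start: joints at [0.896, 0.181, 1.607, -0, 1.354, -0.206], TCP at [0.26, 0.513, 0.239] pointing down, gripper open.
Joint ranges: [-2.99, 2.99], [-0.89, 2.07], [0.3, 2.58], [-1.14, 4.28], [0, 2.63], [-3.12, 3.12]. Speed limits (rad/s): [2.57, 2.57, 3.01, 3.14, 3.14, 3.14].

## Interface

Orientations are given as a 3x3 rotation matrix whose columns are the frame's x, y, z axes.
In Python, from cell import r, grab_frame, camera_info gives the robot as it stands.
- The arm moves only by the tool play_rows, never from a script. Its argument "series" is a list of rows, each an object with "fingers": the finger opening in m, from 0 to 0.0881; "delta_pos": the shift along the tool's x, y, z in m, a list of three; "yaw": the turn about the tool's z in rad. In form: [{"fingers": fingers, "delta_pos": [tx, ty, tz], "yaw": yaw}, ...]. A call has 1 to 12 rows; each row is the pose to reach, as a shift and turn from the pose commanded when the call began, along the tool's axes at that moment; what a row does not reach only later rows make up. A row lasts 1/8 s, in which the tool goes at most 62.5 mm and 10.7 degrees, less where a joint would pass 70% of its speed; a pose out of reach is approached as far as the arm can. A call with a gripper value outside its range is refused whole. The fingers move at their own pace and stop on an object; "squeeze" is the grip in N (left out, the last holds). Time passes only in rows, so rows that repeat a pose let the fingers close. It gives the time, the measured TCP pose, the force, the opening and the grip force at its end, in the units of the state.
- r.state(): the state, without advancing time (a new reading comes with each control period).
- grab_frame(name): name is "side" or "top" or "wrist"; returns the picture (480x640x3 uint8, blue, green, red); there is no depth.
- camera_info(name): a dict with "vfov" (degrees; the focal length in pixels is half the picture's height over the tangent of half this angle, whatever the lens; pixels are square), "cx", "cy" (the principal point, pixels), "k1" (the pictures are not rectified: a ray, as slopes to the right and down, at radius r is drawn at 1 + k1 r^2 times it, then the intrinsics apply), "rvec" (rotation vector, rad) and "tvec" (3), from world to camera coordinates, as OpenCV has them; the wrist camera has in their place "tool_from_camera" (4x4, takes a point from camera to tool coordinates, whose origin is the TCP and whose axes are the flange's). Camera axes: x right, y down, z forward; pixel columns grow to the right and rows downward; lengths in m; the calibration is good to about 2 mm. A picture is of the moment at which its call begins: read the wrist's pose just before it. camera_info takes no time and is no camera call.
- r.job_done(): hands the job in; it is judged then, once.
The state is a dict: "time_s": time; "q": joint angles; "qvel": joint speeds; "tau": joint torques, N m; "ee_pos": TCP position; "tcp_rot": TCP orientation; "wrist_force": force on the tool from outside, world axes, zero at the start; "torque": the same for the moment, N m; "gripper_width": opening from 0.0 (shut) to 1.0 (fully open); "finger_force": force on a finger pad.
Only numpy, scipy, OpenCV 4.12 (cv2) and the standard library are available. Lean on these libraries where they do the work, as an engineer would, in place of code of your own. Each camera call takes 0.05 s, during which the arm holds its last target. There are 200 camera calls.

## Working session

There is one attempt and no reset: what is moved stays moved. The work goes in short steps, Python scripts to look and compute and a tool call to move; the robot and the scene stay as the last step left them, time stands still between calls to the robot, and variables do not carry over. Pictures are saved under pics/ and viewed, at most 11 in all, crops included, and the job is handed in when it is done.

Besides the shell and the picture viewer there is one more tool, called after "Emit:" as name(argument=value, ...), one argument or row to a line, values as JSON. play_rows: Moves the arm, as the interface text tells. Its arguments: {"type":"object","properties":{"series":{"type":"array"},"squeeze":{"type":"number"}},"required":["series"]}

```bash
ls; mkdir -p pics; python3 - <<'E'
from cell import r, grab_frame, camera_info
import cv2, numpy as np
s=r.state(); print(s, r.grasp_offset)
a=grab_frame("side"); b=grab_frame("top"); w=grab_frame("wrist")
for n,i in (("side",a),("top",b),("wrist",w)): cv2.imwrite(f"pics/{n}0.png",i); print(n,camera_info(n))
E
```

```text
pics
{'time_s': 0.0, 'q': array([ 8.95718009e-01,  1.81529581e-01,  1.60800497e+00,  1.61504247e-05,
        1.35382670e+00, -2.06306193e-01]), 'qvel': array([ 0.00047659,  0.00032211,  0.00076614, -0.00053443,  0.0002969 ,
       -0.00035567]), 'tau': array([-2.57219026e-04, -4.33859789e+01, -3.41852689e+01,  7.03492085e-02,
        3.86060856e-02, -1.60154650e-04]), 'ee_pos': array([0.2594153 , 0.51254533, 0.23781807]), 'tcp_rot': array([[-8.92121916e-01,  4.51793358e-01, -1.11760932e-03],
       [ 4.51794583e-01,  8.92120942e-01, -1.37080935e-03],
       [ 3.77720119e-04, -1.72785890e-03, -9.99998436e-01]]), 'wrist_force': array([ 0.06838743, -0.15055752,  0.16914953]), 'torque': array([ 0.06360774, -0.03461382, -0.04885   ]), 'finger_force': 0.0, 'gripper_width': 1.0012153340629848} 0.0187
side {'vfov': 42.43320256939608, 'cx': 317.818757747573, 'cy': 241.5485479690405, 'k1': -0.1271795477124462, 'rvec': array([ 0.33856262, -2.54199874,  1.58747239]), 'tvec': array([0.58132163, 0.11472728, 1.45109166])}
top {'vfov': 48.01151856609772, 'cx': 311.0305150521878, 'cy': 240.55226774724954, 'k1': -0.07057374108084853, 'rvec': array([ 2.17406093, -2.14606945,  0.09709217]), 'tvec': array([0.17364619, 0.56094388, 1.13071501])}
wrist {'vfov': 61.323693178883694, 'cx': 328.05588668307786, 'cy': 238.87635770172338, 'k1': -0.024719712791458164, 'tool_from_camera': array([[ 1.13978599e-05, -9.54233130e-01, -2.99063763e-01,
         7.73965174e-02],
       [ 9.99999978e-01,  7.37271350e-05, -1.97131924e-04,
        -9.28792327e-05],
       [ 2.10158928e-04, -2.99063754e-01,  9.54233109e-01,
        -1.46364174e-01],
       [ 0.00000000e+00,  0.00000000e+00,  0.00000000e+00,
         1.00000000e+00]])}
```

View pics/top0.png

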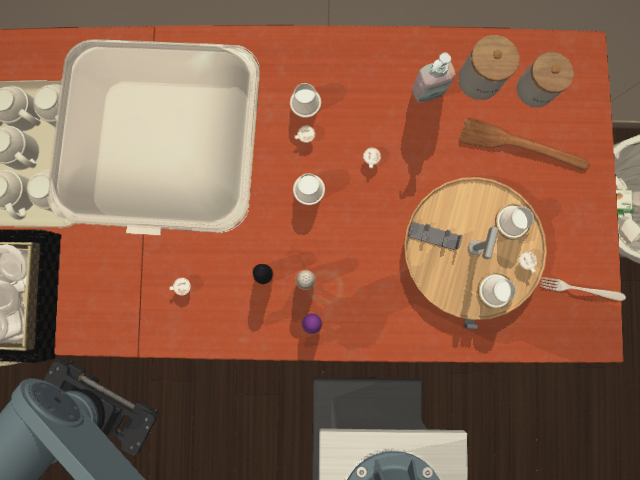

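View pics/side0.png

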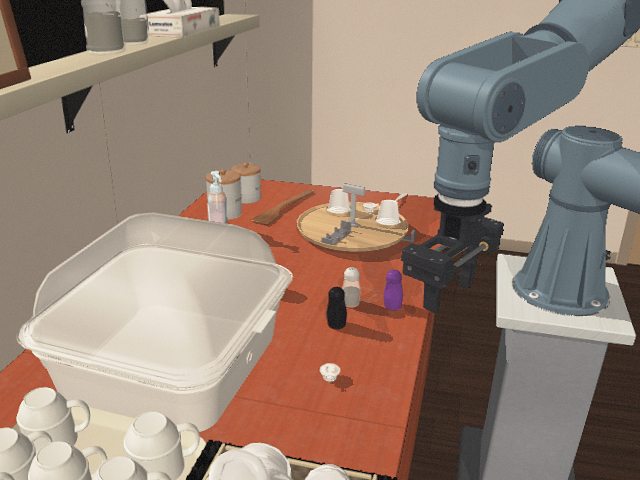

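Top view: the shaker candidates are grey-cap white at (306,279), black at (262,273) and purple at (312,323). I choose the grey cap. The cradle is at (435,236), the handle at (484,243), and the tab at (471,324). The side view shows the same trio at (351,287), (336,308) and (393,290).

```bash
cat > h.py <<'E'
import numpy as np, cv2
from cell import r, grab_frame, camera_info
def ray(name,px,st=None):
    c=camera_info(name); f=240/np.tan(np.radians(c["vfov"])/2)
    K=np.array([[f,0,c["cx"]],[0,f,c["cy"]],[0,0,1]])
    u=cv2.undistortPoints(np.array([[px]],float),K,np.array([c["k1"],0,0,0.]))[0,0]
    d=np.array([u[0],u[1],1.])
    if name=="wrist":
        T=c["tool_from_camera"]; R=st["tcp_rot"]
        return st["ee_pos"]+R@T[:3,3], R@T[:3,:3]@d
    R=cv2.Rodrigues(c["rvec"])[0]
    return -R.T@c["tvec"], R.T@d
def onz(name,px,z,st=None):
    o,d=ray(name,px,st); return o+d*(z-o[2])/d[2]
def proj(name,p,st=None):
    c=camera_info(name); f=240/np.tan(np.radians(c["vfov"])/2)
    if name=="wrist":
        T=c["tool_from_camera"]; q=T[:3,:3].T@(st["tcp_rot"].T@(np.array(p)-st["ee_pos"])-T[:3,3])
    else: q=cv2.Rodrigues(c["rvec"])[0]@np.array(p)+c["tvec"]
    u=q[:2]/q[2]; u=u*(1+c["k1"]*(u@u)); return u*f+[c["cx"],c["cy"]]
def totool(st,p): # world shift from TCP to p, along tool axes
    return st["tcp_rot"].T@(np.array(p)-st["ee_pos"])
E
python3 - <<'E'
from h import *
p=lambda n,px,z: print(n,px,z,onz("top",px,z).round(4))
p("shaker",(306,278),.09);p("black",(262,272),.09);p("purple",(312,323),.09)
p("handle",(484,243),.141);p("tab",(471,323),.032);p("tray",(475.5,248),.031)
p("cradle",(435,236),.04)
p("cup",(309,186),.06);p("pod",(181,287),.02)
im=cv2.imread("pics/top0.png")
a=cv2.resize(im[225:335,240:350],None,fx=4,fy=4,interpolation=cv2.INTER_CUBIC)
b=cv2.resize(im[170:335,400:550],None,fx=2.667,fy=2.667,interpolation=cv2.INTER_CUBIC)[:440]
s=cv2.imread("pics/side0.png")[255:335,320:410]
cv2.imwrite("pics/c1.png",cv2.resize(np.hstack([a,b]),(790,411)))
E
```

```text
shaker (306, 278) 0.09 [0.4758 0.1891 0.09  ]
black (262, 272) 0.09 [0.4868 0.2789 0.09  ]
purple (312, 323) 0.09 [0.3853 0.1757 0.09  ]
handle (484, 243) 0.141 [ 0.5463 -0.1589  0.141 ]
tab (471, 323) 0.032 [ 0.3864 -0.1617  0.032 ]
tray (475.5, 248) 0.031 [ 0.5468 -0.174   0.031 ]
cradle (435, 236) 0.04 [ 0.5707 -0.0845  0.04  ]
cup (309, 186) 0.06 [0.6721 0.1863 0.06  ]
pod (181, 287) 0.02 [0.4548 0.4623 0.02  ]
```

View pics/c1.png

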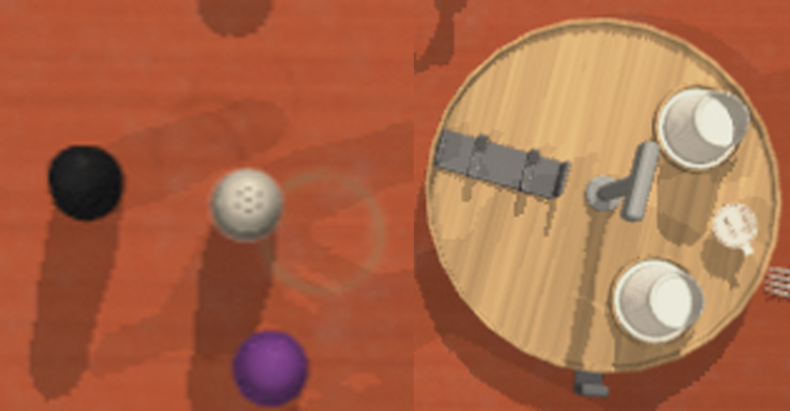

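The crop confirms the target: perforated grey cap between the black and purple look-alikes. The handle bar's top is at about top-view (490,242). The cradle points about 75° in world, the turntable angle is about -1.75. Moving above the shaker.

Emit:
play_rows(
  series=[
    {"fingers": 0.07, "delta_pos": [-0.042, -0.024, 0], "yaw": 0.17},
    {"fingers": 0.07, "delta_pos": [-0.084, -0.048, 0], "yaw": 0.34},
    {"fingers": 0.07, "delta_pos": [-0.127, -0.072, 0.01], "yaw": 0.51},
    {"fingers": 0.07, "delta_pos": [-0.17, -0.095, 0.02], "yaw": 0.68},
    {"fingers": 0.07, "delta_pos": [-0.212, -0.119, 0.03], "yaw": 0.85},
    {"fingers": 0.07, "delta_pos": [-0.255, -0.143, 0.04], "yaw": 1.02},
    {"fingers": 0.07, "delta_pos": [-0.297, -0.167, 0.05], "yaw": 1.19},
    {"fingers": 0.07, "delta_pos": [-0.339, -0.19, 0.06], "yaw": 1.36},
    {"fingers": 0.07, "delta_pos": [-0.339, -0.19, 0.068], "yaw": 1.36},
    {"fingers": 0.07, "delta_pos": [-0.339, -0.19, 0.068], "yaw": 1.36},
  ],
  squeeze=6,
)

```text
time_s: 1.4
ee_pos: [0.4754, 0.1904, 0.1698]
tcp_rot: [[0.254, 0.967, -0.002], [0.967, -0.254, 0.0], [-0.001, -0.002, -1.0]]
wrist_force: [-0.2, 0.3, -0.5]
gripper_width: 0.792
finger_force: 0.0
```

```bash
python3 - <<'E'
from h import *
s=r.state(); print(s["time_s"],s["ee_pos"].round(4),s["tcp_rot"].round(3).tolist(),s["q"].round(2))
w=grab_frame("wrist"); cv2.imwrite("pics/w1.png",w); print(proj("wrist",(.476,.189,.09),s), proj("wrist",s["ee_pos"],s))
E
```

```text
1.4 [0.4754 0.1904 0.1698] [[0.254, 0.967, -0.002], [0.967, -0.254, 0.0], [-0.001, -0.002, -1.0]] [0.15 0.12 1.83 0.   1.2  0.41]
[329.82908443 251.21041187] [327.8632641 313.5055101]
```

View pics/w1.png

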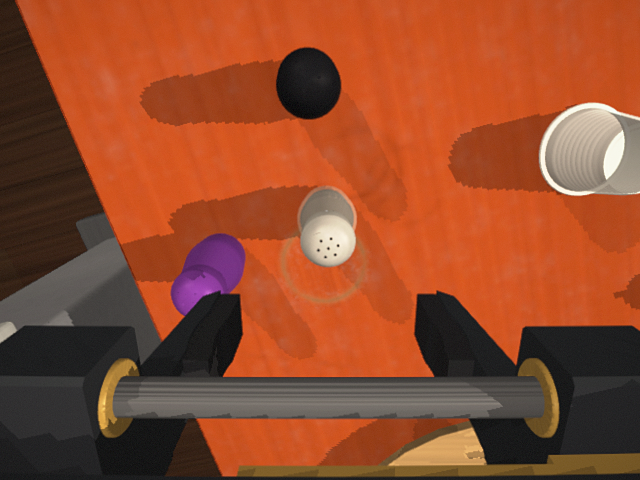

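The wrist view shows the shaker's cap at (328,245), about 2 mm off the tool axis, with the fingers clear of purple at (200,285). Descending and gripping.

Emit:
play_rows(
  series=[
    {"fingers": 0.07, "delta_pos": [0.002, 0, 0.045], "yaw": 0},
    {"fingers": 0.07, "delta_pos": [0.002, 0, 0.09], "yaw": 0},
    {"fingers": 0.07, "delta_pos": [0.002, 0, 0.134], "yaw": 0},
    {"fingers": 0.07, "delta_pos": [0.002, 0, 0.134], "yaw": 0},
    {"fingers": 0.03, "delta_pos": [0.002, 0, 0.134], "yaw": 0},
    {"fingers": 0.03, "delta_pos": [0.002, 0, 0.134], "yaw": 0},
    {"fingers": 0.03, "delta_pos": [0.002, 0, 0.134], "yaw": 0},
    {"fingers": 0.03, "delta_pos": [0.002, 0, 0.134], "yaw": 0},
  ],
  squeeze=12,
)

```text
time_s: 2.45
ee_pos: [0.4777, 0.1926, 0.038]
tcp_rot: [[0.255, 0.967, 0.002], [0.967, -0.255, 0.001], [0.001, 0.002, -1.0]]
wrist_force: [-1.4, 1.2, 7.2]
gripper_width: 0.433
finger_force: 12.4
```

```bash
python3 - <<'E'
from h import *
a=grab_frame("side")[200:340,290:430]; w=grab_frame("wrist")[100:400,160:480]
s=r.state(); print(s["ee_pos"],s["wrist_force"],s["gripper_width"])
cv2.imwrite("pics/c2.png",np.hstack([cv2.resize(a,(400,400),interpolation=cv2.INTER_CUBIC),cv2.resize(w,(400,400))]))
E
```

```text
[0.47763179 0.1926005  0.03801683] [-1.9286623   0.43060113  6.87077548] 0.4413050206566966
```

View pics/c2.png

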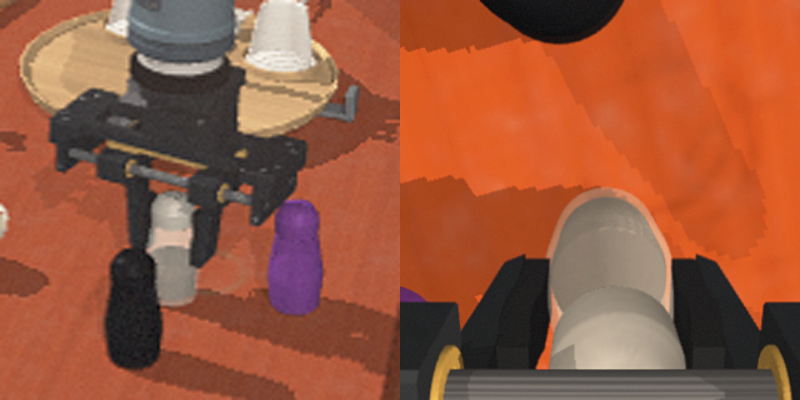

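The side crop shows the shaker is waisted (wide low, neck about 55–60 mm up), and the tips sit on the shoulder. I'll regrip a bit higher, then lift slightly and carry to free space.

Emit:
play_rows(
  series=[
    {"fingers": 0.06, "delta_pos": [0, 0, 0], "yaw": 0},
    {"fingers": 0.06, "delta_pos": [0, 0, -0.01], "yaw": 0},
    {"fingers": 0.025, "delta_pos": [0, 0, -0.01], "yaw": 0},
    {"fingers": 0.025, "delta_pos": [0, 0, -0.01], "yaw": 0},
    {"fingers": 0.025, "delta_pos": [0, 0, -0.01], "yaw": 0},
    {"fingers": 0.025, "delta_pos": [0, 0, -0.01], "yaw": 0},
    {"fingers": 0.025, "delta_pos": [0, 0, -0.016], "yaw": 0},
    {"fingers": 0.025, "delta_pos": [-0.02, 0, -0.016], "yaw": 0},
    {"fingers": 0.025, "delta_pos": [-0.05, 0, -0.016], "yaw": 0},
    {"fingers": 0.025, "delta_pos": [-0.07, 0, -0.016], "yaw": 0},
    {"fingers": 0.025, "delta_pos": [-0.07, 0, -0.016], "yaw": 0},
  ],
  squeeze=10,
)

```text
time_s: 3.92
ee_pos: [0.4583, 0.1229, 0.0525]
tcp_rot: [[0.258, 0.966, -0.001], [0.966, -0.258, -0.0], [-0.0, -0.001, -1.0]]
wrist_force: [0.1, -0.5, -1.0]
gripper_width: 0.405
finger_force: 9.8
```

```bash
python3 - <<'E'
from h import *
a=grab_frame("side")[180:320,280:420]; w=grab_frame("wrist")[100:400,160:480]
s=r.state(); print(s["time_s"],s["ee_pos"],s["wrist_force"],s["gripper_width"])
cv2.imwrite("pics/c3.png",np.hstack([cv2.resize(a,(400,400),interpolation=cv2.INTER_CUBIC),cv2.resize(w,(400,400))]))
E
```

```text
4.025 [0.45900739 0.12415555 0.05278741] [-0.52337311 -0.44135747 -1.61344216] 0.40969536596827916
```

View pics/c3.png

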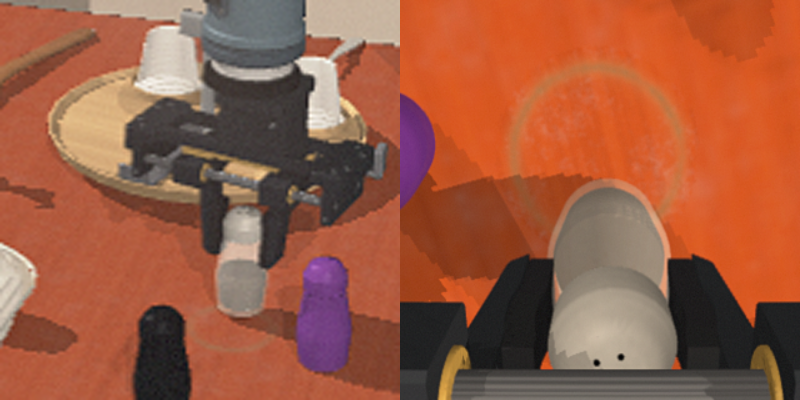

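Lifted cleanly (1 N, 36 mm opening). Next I tip it about its foot edge on the table with a light grip, cap towards the carousel.

Emit:
play_rows(
  series=[
    {"fingers": 0.025, "delta_pos": [0, 0, 0.008], "yaw": 0},
    {"fingers": 0.025, "delta_pos": [-0.005, 0, 0.008], "yaw": 0},
    {"fingers": 0.025, "delta_pos": [-0.01, 0, 0.007], "yaw": 0},
    {"fingers": 0.025, "delta_pos": [-0.016, 0, 0.005], "yaw": 0},
    {"fingers": 0.025, "delta_pos": [-0.021, 0, 0.005], "yaw": 0},
    {"fingers": 0.025, "delta_pos": [-0.026, 0, 0.005], "yaw": 0},
    {"fingers": 0.025, "delta_pos": [-0.032, 0, 0.006], "yaw": 0},
    {"fingers": 0.025, "delta_pos": [-0.037, 0, 0.008], "yaw": 0},
  ],
  squeeze=5,
)

```text
time_s: 5.03
ee_pos: [0.4503, 0.0885, 0.0453]
tcp_rot: [[0.255, 0.967, 0.002], [0.967, -0.255, 0.0], [0.001, 0.002, -1.0]]
wrist_force: [0.6, 1.0, 10.5]
gripper_width: 0.423
finger_force: 5.7
```

```bash
python3 - <<'E'
from h import *
a=grab_frame("side")[180:320,280:420]; w=grab_frame("wrist")[100:400,160:480]
s=r.state(); print(s["time_s"],s["ee_pos"],s["wrist_force"],s["gripper_width"])
cv2.imwrite("pics/c4.png",np.hstack([cv2.resize(a,(400,400),interpolation=cv2.INTER_CUBIC),cv2.resize(w,(400,400))]))
E
```

```text
5.125 [0.45047779 0.0882877  0.04539645] [-0.56420192  0.090054    5.99714855] 0.4241307246577357
```

View pics/c4.png

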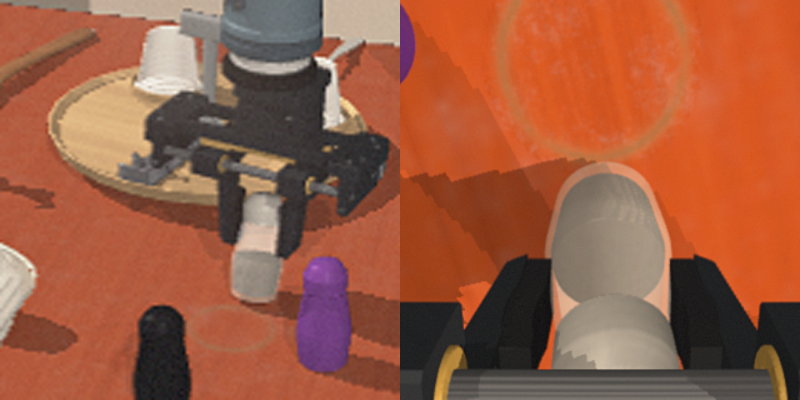

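It is tilting about 25° cap-inward, and the foot shows at crop (255,285). Continuing the arc down.

Emit:
play_rows(
  series=[
    {"fingers": 0.025, "delta_pos": [-0.005, 0, 0.001], "yaw": 0},
    {"fingers": 0.025, "delta_pos": [-0.01, 0, 0.003], "yaw": 0},
    {"fingers": 0.025, "delta_pos": [-0.015, 0, 0.005], "yaw": 0},
    {"fingers": 0.025, "delta_pos": [-0.02, 0, 0.007], "yaw": 0},
    {"fingers": 0.025, "delta_pos": [-0.025, 0, 0.01], "yaw": 0},
    {"fingers": 0.025, "delta_pos": [-0.03, 0, 0.012], "yaw": 0},
    {"fingers": 0.025, "delta_pos": [-0.034, 0, 0.015], "yaw": 0},
    {"fingers": 0.025, "delta_pos": [-0.038, 0, 0.019], "yaw": 0},
    {"fingers": 0.025, "delta_pos": [-0.042, 0, 0.023], "yaw": 0},
  ],
  squeeze=4,
)

```text
time_s: 6.25
ee_pos: [0.4388, 0.0483, 0.0215]
tcp_rot: [[0.255, 0.967, 0.0], [0.967, -0.255, 0.001], [0.001, -0.0, -1.0]]
wrist_force: [-1.0, 2.9, 5.2]
gripper_width: 0.441
finger_force: 4.2
```

```bash
python3 - <<'E'
from h import *
a=grab_frame("side")[180:320,280:420]; w=grab_frame("wrist")[100:400,160:480]
s=r.state(); print(s["time_s"],s["ee_pos"],s["wrist_force"],s["gripper_width"])
cv2.imwrite("pics/c5.png",np.hstack([cv2.resize(a,(400,400),interpolation=cv2.INTER_CUBIC),cv2.resize(w,(400,400))]))
E
```

```text
6.35 [0.4387444  0.04804532 0.02144815] [-0.51658186  0.30555748  1.23807064] 0.4398172961577662
```

View pics/c5.png

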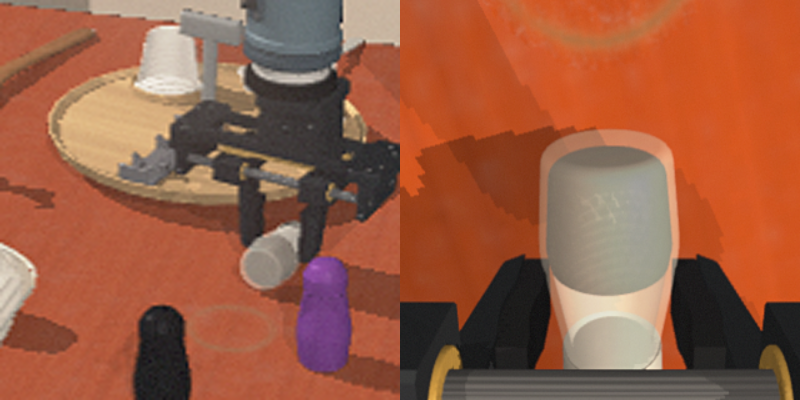

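Nearly lying (foot outline at wrist crop (608,135)). I'll finish the lay-down, then open slightly so the fingers still bracket it.

Emit:
play_rows(
  series=[
    {"fingers": 0.025, "delta_pos": [-0.003, 0, 0.004], "yaw": 0},
    {"fingers": 0.025, "delta_pos": [-0.005, 0, 0.008], "yaw": 0},
    {"fingers": 0.025, "delta_pos": [-0.006, 0, 0.012], "yaw": 0},
    {"fingers": 0.025, "delta_pos": [-0.006, 0, 0.014], "yaw": 0},
    {"fingers": 0.048, "delta_pos": [-0.006, 0, 0.014], "yaw": 0},
    {"fingers": 0.05, "delta_pos": [-0.006, 0, 0.014], "yaw": 0},
    {"fingers": 0.052, "delta_pos": [-0.006, 0, 0.016], "yaw": 0},
    {"fingers": 0.052, "delta_pos": [-0.006, 0, 0.016], "yaw": 0},
  ],
  squeeze=4,
)

```text
time_s: 7.35
ee_pos: [0.4372, 0.0424, 0.0056]
tcp_rot: [[0.255, 0.967, -0.0], [0.967, -0.255, 0.0], [-0.0, -0.0, -1.0]]
wrist_force: [0.0, -0.1, 0.5]
gripper_width: 0.591
finger_force: 0.0
```

```bash
cat > foot.py <<'E'
from h import *
def look():
    s=r.state(); w=grab_frame("wrist")
    hsv=cv2.cvtColor(w,cv2.COLOR_BGR2HSV)
    print("t",s["time_s"],s["ee_pos"].round(4),s["wrist_force"].round(1),s["gripper_width"])
    for v in range(150,330,6): print(v,hsv[v,328].tolist(),end=" ")
    print()
    return s,w,hsv
E
python3 - <<'E'
from foot import *
s,w,hsv=look(); cv2.imwrite("pics/w6.png",w)
for z,x in ((0,.052),(0,.045),(0,.06),(.044,.052)):
    p=s["ee_pos"]+s["tcp_rot"][:,0]*x; p[2]=z; print(x,z,proj("wrist",p,s))
E
```

```text
t 7.35 [0.4372 0.0424 0.0056] [ 0.  -0.1  0.5] 0.5911108830900481
150 [9, 216, 203] 156 [9, 215, 202] 162 [9, 214, 201] 168 [9, 216, 201] 174 [9, 219, 201] 180 [9, 219, 203] 186 [9, 217, 202] 192 [10, 137, 201] 198 [10, 136, 204] 204 [14, 64, 119] 210 [18, 54, 113] 216 [16, 53, 130] 222 [28, 30, 152] 228 [30, 13, 153] 234 [27, 16, 157] 240 [25, 19, 157] 246 [24, 22, 163] 252 [30, 21, 160] 258 [26, 23, 163] 264 [28, 24, 160] 270 [26, 23, 157] 276 [26, 25, 161] 282 [24, 26, 158] 288 [25, 29, 160] 294 [28, 29, 159] 300 [28, 26, 157] 306 [27, 30, 160] 312 [26, 31, 163] 318 [27, 33, 155] 324 [26, 37, 158] 
0.052 0 [327.85365691 182.54513451]
0.045 0 [327.85613663 200.77299654]
0.06 0 [327.85076631 161.11260943]
0.052 0.044 [327.73465079 209.34007237]
```

Emit:
play_rows(
  series=[
    {"fingers": 0.052, "delta_pos": [0.002, 0, 0.0015], "yaw": 0},
    {"fingers": 0.052, "delta_pos": [0.004, 0, 0.0015], "yaw": 0},
    {"fingers": 0.03, "delta_pos": [0.004, 0, 0.0015], "yaw": 0},
    {"fingers": 0.03, "delta_pos": [0.004, 0, 0.0015], "yaw": 0},
    {"fingers": 0.03, "delta_pos": [0.004, 0, 0.0015], "yaw": 0},
    {"fingers": 0.03, "delta_pos": [0.004, 0, 0.0015], "yaw": 0},
    {"fingers": 0.03, "delta_pos": [0.004, 0, -0.03], "yaw": 0},
    {"fingers": 0.03, "delta_pos": [0.004, 0, -0.08], "yaw": 0},
    {"fingers": 0.03, "delta_pos": [0.004, 0, -0.12], "yaw": 0},
    {"fingers": 0.03, "delta_pos": [0.004, 0, -0.12], "yaw": 0},
  ],
  squeeze=20,
)

```text
time_s: 8.65
ee_pos: [0.4409, 0.0458, 0.1287]
tcp_rot: [[0.255, 0.967, 0.007], [0.967, -0.255, -0.001], [0.001, 0.007, -1.0]]
wrist_force: [0.8, 0.1, -2.0]
gripper_width: 0.432
finger_force: 19.8
```

```bash
python3 - <<'E'
from foot import *
s,w,hsv=look(); cv2.imwrite("pics/w7.png",w)
for z,x in ((0,.052),(0,.045),(.044,.045)):
    p=s["ee_pos"]+s["tcp_rot"][:,0]*x; p[2]+=z-.0041; print(x,z,proj("wrist",p,s))
im=cv2.imread("pics/top0.png"); h=cv2.cvtColor(im,cv2.COLOR_BGR2HSV)
m=((h[...,1]<70)&(h[...,2]<150)).astype(np.uint8); m[:, :400]=0; m[:180]=0; m[335:]=0; m[:,560:]=0
n,l,st,ce=cv2.connectedComponentsWithStats(m)
for i in range(1,n):
    if st[i,4]>25:
        ys,xs=np.where(l==i); rect=cv2.minAreaRect(np.stack([xs,ys],1).astype(np.float32))
        print(st[i].tolist(),ce[i].round(1),[np.round(q,1) for q in rect])
E
```

```text
t 8.65 [0.4409 0.0458 0.1287] [ 0.8  0.1 -2. ] 0.4318014340350278
150 [9, 218, 199] 156 [9, 218, 201] 162 [9, 215, 199] 168 [8, 203, 202] 174 [8, 196, 203] 180 [8, 196, 204] 186 [9, 208, 200] 192 [8, 200, 204] 198 [8, 207, 206] 204 [9, 141, 202] 210 [10, 140, 202] 216 [13, 82, 130] 222 [17, 55, 115] 228 [16, 54, 117] 234 [15, 52, 118] 240 [20, 40, 147] 246 [24, 27, 151] 252 [27, 31, 155] 258 [23, 35, 160] 264 [27, 33, 156] 270 [25, 38, 163] 276 [27, 36, 158] 282 [25, 40, 161] 288 [24, 38, 160] 294 [24, 39, 155] 300 [23, 40, 160] 306 [23, 39, 156] 312 [25, 37, 158] 318 [23, 37, 159] 324 [24, 40, 154] 
0.052 0 [327.76577337 183.20184398]
0.045 0 [327.76944263 201.58690429]
0.045 0.044 [328.80573572 235.32121358]
[519, 208, 13, 18, 78] [527.6 215.4] [array([527.1, 214.9]), array([19.7,  7.9]), np.float64(62.1)]
[408, 222, 54, 28, 820] [434.4 235.6] [array([434.7, 234.9]), array([52.6, 17.7]), np.float64(16.7)]
[468, 228, 24, 31, 227] [481.2 246.4] [array([479.5, 243. ]), array([30., 23.]), np.float64(90.0)]
[508, 281, 7, 16, 45] [512.  289.7] [array([511.8, 288.2]), array([15.7,  4.5]), np.float64(78.7)]
[464, 319, 14, 10, 105] [469.8 323.9] [array([470.5, 323.5]), array([13.,  9.]), np.float64(0.0)]
```

Emit:
play_rows(
  series=[
    {"fingers": 0.03, "delta_pos": [-0.01, 0.01, -0.04], "yaw": 0},
    {"fingers": 0.03, "delta_pos": [-0.035, 0.03, -0.062], "yaw": 0},
    {"fingers": 0.03, "delta_pos": [-0.065, 0.055, -0.062], "yaw": 0},
    {"fingers": 0.03, "delta_pos": [-0.1, 0.085, -0.062], "yaw": 0},
    {"fingers": 0.03, "delta_pos": [-0.135, 0.115, -0.062], "yaw": 0},
    {"fingers": 0.03, "delta_pos": [-0.165, 0.14, -0.062], "yaw": 0},
    {"fingers": 0.03, "delta_pos": [-0.185, 0.158, -0.062], "yaw": 0},
    {"fingers": 0.03, "delta_pos": [-0.185, 0.158, -0.062], "yaw": 0},
    {"fingers": 0.03, "delta_pos": [-0.185, 0.158, -0.062], "yaw": 0},
  ],
  squeeze=20,
)

```text
time_s: 9.82
ee_pos: [0.5427, -0.1718, 0.1858]
tcp_rot: [[0.255, 0.967, -0.003], [0.967, -0.255, 0.002], [0.001, -0.004, -1.0]]
wrist_force: [0.4, 0.6, -1.4]
gripper_width: 0.434
finger_force: 19.8
```

```bash
python3 - <<'E'
from foot import *
s,w,hsv=look(); cv2.imwrite("pics/w8.png",w); np.savez("w8.npz",ee=s["ee_pos"],R=s["tcp_rot"])
print(s["tcp_rot"].round(3).tolist(),s["q"].round(2))
im=cv2.imread("pics/top0.png"); h=cv2.cvtColor(im,cv2.COLOR_BGR2HSV)
m=((h[...,0]>=11)&(h[...,0]<28)&(h[...,1]>60)&(h[...,2]>90)).astype(np.uint8); m[:,:395]=0; m[:170]=0; m[335:]=0; m[:,560:]=0
m=cv2.morphologyEx(m,cv2.MORPH_OPEN,np.ones((5,5)))
c=max(cv2.findContours(m,0,2)[0],key=cv2.contourArea); hull=cv2.convexHull(c)
e=cv2.fitEllipse(hull); print("tray ellipse",e,onz("top",e[0],.031))
for px in ((490.3,242.3),): print("bar",onz("top",px,.141))
E
```

```text
t 9.825 [ 0.5427 -0.1718  0.1858] [ 0.4  0.6 -1.4] 0.43369237732035354
150 [9, 18, 101] 156 [8, 21, 99] 162 [15, 28, 55] 168 [0, 13, 99] 174 [16, 143, 184] 180 [17, 143, 187] 186 [16, 144, 195] 192 [16, 140, 190] 198 [16, 129, 125] 204 [15, 38, 149] 210 [20, 34, 149] 216 [17, 50, 92] 222 [15, 59, 87] 228 [16, 54, 89] 234 [15, 56, 91] 240 [22, 41, 113] 246 [28, 27, 114] 252 [25, 36, 121] 258 [23, 35, 123] 264 [22, 41, 136] 270 [27, 37, 123] 276 [25, 39, 125] 282 [27, 37, 125] 288 [28, 35, 118] 294 [23, 43, 125] 300 [25, 39, 119] 306 [24, 40, 122] 312 [22, 40, 122] 318 [25, 36, 119] 324 [23, 44, 122] 
[[0.255, 0.967, -0.003], [0.967, -0.255, 0.002], [0.001, -0.004, -1.0]] [-0.52  0.22  1.67  0.    1.25 -0.26]
tray ellipse ((475.0730895996094, 248.0601043701172), (140.21507263183594, 144.5180206298828), 139.96681213378906) [ 0.54665884 -0.17310052  0.031     ]
bar [ 0.54786304 -0.17141004  0.141     ]
```

View pics/w8.png

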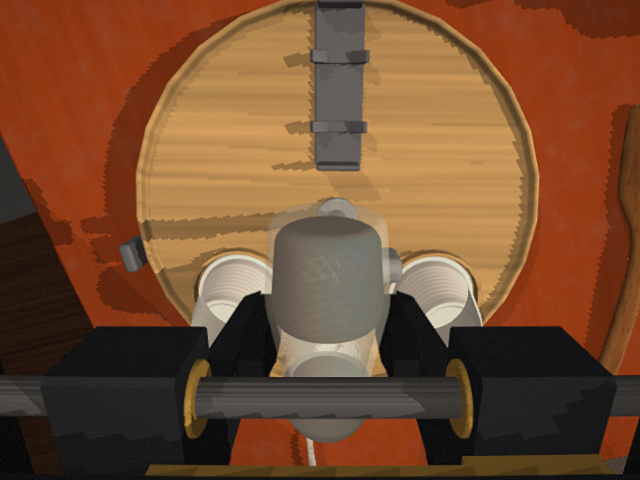

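The wrist view shows the cradle in line: outer saddle about (340,56), inner saddle about (338.5,127), inner end plate about (338,167). The shaker is held with its foot outward and the tab is at (133,255).

```bash
python3 - <<'E'
from h import *
d=np.load("w8.npz"); s={"ee_pos":d["ee"],"tcp_rot":d["R"]}
ax=np.array([.5470,-.1725])
o=onz("wrist",(340,56),.042,s); i=onz("wrist",(338.7,127),.042,s); p=onz("wrist",(338,165),.045,s); t=onz("wrist",(133,243),.032,s)
op=onz("wrist",(340,3),.045,s)
for n,q in (("outer",o),("inner",i),("plate",p),("oplate",op),("tab",t)): print(n,q.round(4),"dist to axis",np.linalg.norm(q[:2]-ax).round(4))
u=(o-i)[:2]; print("sep",np.linalg.norm(u)); u=(op-p)[:2];u/=np.linalg.norm(u); print("ang",np.degrees(np.arctan2(u[1],u[0])), "tool", np.degrees(np.arctan2(s["tcp_rot"][1,0],s["tcp_rot"][0,0])))
for c in ((o[:2]*26+i[:2]*20)/46, ax+94e-3*((o+i)[:2]/2-ax)/np.linalg.norm((o+i)[:2]/2-ax), (p+op)[:2]/2):
    print("centre",c.round(4),"tool delta",totool(s,[*c,.0363]).round(4))
E
```

```text
outer [ 0.5788 -0.0643  0.042 ] dist to axis 0.1128
inner [ 0.5667 -0.1081  0.042 ] dist to axis 0.0673
plate [ 0.5598 -0.1329  0.045 ] dist to axis 0.0416
oplate [ 0.5864 -0.0344  0.045 ] dist to axis 0.1436
tab [ 0.389  -0.1521  0.032 ] dist to axis 0.1593
sep 0.045494374458473735
ang 74.90205348989366 tool 75.21968935629161
centre [ 0.5736 -0.0833] tool delta [0.0933 0.0078 0.1496]
centre [ 0.5739 -0.0824] tool delta [0.0942 0.0078 0.1496]
centre [ 0.5731 -0.0837] tool delta [0.0928 0.0074 0.1496]
```

Emit:
play_rows(
  series=[
    {"fingers": 0.03, "delta_pos": [0.03, 0.0025, 0], "yaw": 0},
    {"fingers": 0.03, "delta_pos": [0.07, 0.006, 0], "yaw": 0},
    {"fingers": 0.03, "delta_pos": [0.0935, 0.0077, 0.01], "yaw": 0},
    {"fingers": 0.03, "delta_pos": [0.0935, 0.0077, 0.04], "yaw": 0},
    {"fingers": 0.03, "delta_pos": [0.0935, 0.0077, 0.075], "yaw": 0},
    {"fingers": 0.03, "delta_pos": [0.0935, 0.0077, 0.105], "yaw": 0},
    {"fingers": 0.03, "delta_pos": [0.0935, 0.0077, 0.125], "yaw": 0},
    {"fingers": 0.03, "delta_pos": [0.0935, 0.0077, 0.136], "yaw": 0},
    {"fingers": 0.03, "delta_pos": [0.0935, 0.0077, 0.136], "yaw": 0},
    {"fingers": 0.03, "delta_pos": [0.0935, 0.0077, 0.136], "yaw": 0},
  ],
)

```text
time_s: 11.12
ee_pos: [0.5761, -0.0848, 0.0528]
tcp_rot: [[0.255, 0.967, 0.002], [0.967, -0.255, -0.001], [-0.0, 0.002, -1.0]]
wrist_force: [-0.2, -0.3, -0.9]
gripper_width: 0.438
finger_force: 19.8
```

Emit:
play_rows(
  series=[
    {"fingers": 0.03, "delta_pos": [0.001, -0.003, 0], "yaw": 0},
    {"fingers": 0.03, "delta_pos": [0.001, -0.003, 0.004], "yaw": 0},
    {"fingers": 0.03, "delta_pos": [0.001, -0.003, 0.008], "yaw": 0},
    {"fingers": 0.03, "delta_pos": [0.001, -0.003, 0.01], "yaw": 0},
    {"fingers": 0.03, "delta_pos": [0.001, -0.003, 0.01], "yaw": 0},
  ],
)

```text
time_s: 11.75
ee_pos: [0.5724, -0.0827, 0.0414]
tcp_rot: [[0.255, 0.967, -0.001], [0.967, -0.255, 0.0], [0.0, -0.001, -1.0]]
wrist_force: [0.2, 0.1, -1.4]
gripper_width: 0.43
finger_force: 19.8
```

Emit:
play_rows(
  series=[
    {"fingers": 0.03, "delta_pos": [0, 0, 0.0015], "yaw": 0},
    {"fingers": 0.03, "delta_pos": [0, 0, 0.003], "yaw": 0},
    {"fingers": 0.03, "delta_pos": [0, 0, 0.003], "yaw": 0},
  ],
)

```text
time_s: 12.12
ee_pos: [0.5725, -0.0827, 0.0386]
tcp_rot: [[0.255, 0.967, -0.0], [0.967, -0.255, 0.0], [0.0, -0.0, -1.0]]
wrist_force: [0.8, -0.5, -1.2]
gripper_width: 0.432
finger_force: 19.8
```

Emit:
play_rows(
  series=[
    {"fingers": 0.03, "delta_pos": [0, 0, 0.001], "yaw": 0},
    {"fingers": 0.03, "delta_pos": [0, 0, 0.002], "yaw": 0},
    {"fingers": 0.03, "delta_pos": [0, 0, 0.003], "yaw": 0},
    {"fingers": 0.03, "delta_pos": [0, 0, 0.003], "yaw": 0},
  ],
)

```text
time_s: 12.62
ee_pos: [0.5736, -0.0831, 0.0366]
tcp_rot: [[0.255, 0.967, 0.002], [0.967, -0.255, -0.001], [-0.0, 0.002, -1.0]]
wrist_force: [0.5, 0.1, 3.9]
gripper_width: 0.434
finger_force: 19.8
```

Contact (about 4 N up). Releasing and withdrawing upward.

Emit:
play_rows(
  series=[
    {"fingers": 0.042, "delta_pos": [0, 0, 0], "yaw": 0},
    {"fingers": 0.05, "delta_pos": [0, 0, 0], "yaw": 0},
    {"fingers": 0.065, "delta_pos": [0, 0, 0], "yaw": 0},
    {"fingers": 0.065, "delta_pos": [0, 0, 0], "yaw": 0},
    {"fingers": 0.065, "delta_pos": [0, 0, -0.02], "yaw": 0},
    {"fingers": 0.065, "delta_pos": [0, 0, -0.06], "yaw": 0},
    {"fingers": 0.065, "delta_pos": [0, 0, -0.11], "yaw": 0},
    {"fingers": 0.065, "delta_pos": [-0.03, 0, -0.15], "yaw": 0},
    {"fingers": 0.065, "delta_pos": [-0.05, 0, -0.165], "yaw": 0},
    {"fingers": 0.065, "delta_pos": [-0.05, 0, -0.165], "yaw": 0},
  ],
  squeeze=20,
)

```text
time_s: 13.88
ee_pos: [0.56, -0.1325, 0.2018]
tcp_rot: [[0.257, 0.966, 0.002], [0.966, -0.257, -0.001], [-0.0, 0.002, -1.0]]
wrist_force: [-0.6, 0.0, -0.7]
gripper_width: 0.742
finger_force: 0.0
```

```bash
python3 - <<'E'
from foot import *
s=r.state(); w=grab_frame("wrist"); cv2.imwrite("pics/w9.png",w)
np.savez("w9.npz",ee=s["ee_pos"],R=s["tcp_rot"])
print(s["time_s"],s["ee_pos"],s["q"].round(2))
E
```

```text
13.875 [ 0.56000937 -0.13253756  0.20183881] [-0.44  0.22  1.64  0.    1.28 -0.18]
```

View pics/w9.png

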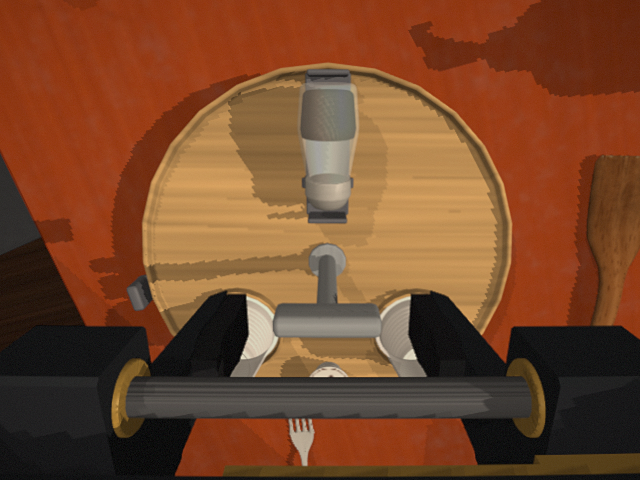

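```bash
python3 - <<'E'
from h import *
d=np.load("w9.npz"); s={"ee_pos":d["ee"],"tcp_rot":d["R"]}
ax=np.array([.5470,-.1725]); w=cv2.imread("pics/w9.png"); h=cv2.cvtColor(w,cv2.COLOR_BGR2HSV)
for v in list(range(66,96,2))+list(range(196,226,2)): print(v,h[v,328].tolist(),end=" ")
print()
R=s["tcp_rot"]
c=np.array([.5735,-.0831])
for n,x,z in (("foot",.045,.055),("foottop",.045,.075),("cap",-.045,.055),("oplate",.051,.045),("iplate",-.051,.045)):
    p=np.array([*c,0])+R[:,0]*x; p[2]=z; print(n,proj("wrist",p,s).round(1))
for a in ("bar",): print("bar top predicted",proj("wrist",[*ax,.141],s),"bar at y340",onz("wrist",(327,325),.141,s))
for v in range(290,345,3): print(v,h[v,327].tolist(),end=" ")
print("axis delta", totool(s,[*ax,.129-.0187]))
u=R[:,0]; 
t=onz("wrist",(133,283),.032,s); print("tab",t)
E
```

```text
66 [17, 142, 154] 68 [16, 143, 91] 70 [10, 16, 96] 72 [9, 19, 95] 74 [10, 22, 69] 76 [10, 21, 36] 78 [6, 19, 67] 80 [4, 19, 92] 82 [14, 33, 117] 84 [14, 34, 126] 86 [24, 26, 148] 88 [36, 17, 146] 90 [28, 27, 113] 92 [30, 29, 116] 94 [28, 32, 120] 196 [17, 50, 178] 198 [17, 50, 175] 200 [17, 49, 165] 202 [18, 50, 142] 204 [18, 53, 140] 206 [17, 49, 131] 208 [18, 50, 122] 210 [18, 42, 92] 212 [0, 10, 53] 214 [20, 15, 50] 216 [15, 29, 52] 218 [18, 19, 66] 220 [8, 19, 106] 222 [5, 17, 88] 224 [17, 143, 171] 
foot [327.9  83.2]
foottop [328.   81.1]
cap [327.9 212.1]
oplate [327.9  75.1]
iplate [327.9 216.6]
bar top predicted [323.73166517 328.68611746] bar at y340 [ 0.54944148 -0.17067323  0.141     ]
290 [16, 30, 92] 293 [15, 28, 90] 296 [16, 31, 91] 299 [24, 29, 88] 302 [21, 28, 90] 305 [22, 33, 84] 308 [15, 24, 86] 311 [15, 28, 92] 314 [23, 23, 90] 317 [21, 29, 113] 320 [20, 28, 139] 323 [19, 24, 150] 326 [20, 29, 159] 329 [19, 27, 150] 332 [18, 27, 142] 335 [23, 25, 132] 338 [16, 130, 124] 341 [16, 138, 146] 344 [16, 137, 145] axis delta [-0.04193135 -0.00249366  0.09154855]
tab [ 0.38411623 -0.14894629  0.032     ]
```

The shaker is seated within about 1 mm of the cradle centre. Foot end is at row 82 and cap end at row 210, with the plates at 75 and 217. Moving over the handle and yawing a quarter turn.

Emit:
play_rows(
  series=[
    {"fingers": 0.055, "delta_pos": [-0.02, -0.001, 0], "yaw": 0.18},
    {"fingers": 0.055, "delta_pos": [-0.041, -0.0013, 0], "yaw": 0.36},
    {"fingers": 0.055, "delta_pos": [-0.041, -0.0013, 0], "yaw": 0.54},
    {"fingers": 0.055, "delta_pos": [-0.041, -0.0013, 0], "yaw": 0.72},
    {"fingers": 0.055, "delta_pos": [-0.041, -0.0013, 0], "yaw": 0.9},
    {"fingers": 0.055, "delta_pos": [-0.041, -0.0013, 0], "yaw": 1.08},
    {"fingers": 0.055, "delta_pos": [-0.041, -0.0013, 0], "yaw": 1.26},
    {"fingers": 0.055, "delta_pos": [-0.041, -0.0013, 0], "yaw": 1.44},
    {"fingers": 0.055, "delta_pos": [-0.041, -0.0013, 0], "yaw": 1.57},
    {"fingers": 0.055, "delta_pos": [-0.041, -0.0013, 0.03], "yaw": 1.57},
    {"fingers": 0.055, "delta_pos": [-0.041, -0.0013, 0.03], "yaw": 1.57},
  ],
)

```text
time_s: 15.3
ee_pos: [0.5455, -0.1682, 0.1662]
tcp_rot: [[0.967, -0.254, -0.008], [-0.254, -0.967, 0.005], [-0.009, -0.003, -1.0]]
wrist_force: [-0.0, 0.6, 0.3]
gripper_width: 0.626
finger_force: 0.0
```

Emit:
play_rows(
  series=[
    {"fingers": 0.055, "delta_pos": [0, 0, 0], "yaw": 0},
    {"fingers": 0.055, "delta_pos": [0, 0, 0], "yaw": 0},
    {"fingers": 0.055, "delta_pos": [0, 0, 0], "yaw": 0},
  ],
)

```text
time_s: 15.68
ee_pos: [0.5485, -0.1706, 0.1715]
tcp_rot: [[0.967, -0.254, 0.001], [-0.254, -0.967, -0.001], [0.001, 0.0, -1.0]]
wrist_force: [-0.7, 0.7, 0.8]
gripper_width: 0.621
finger_force: 0.0
```

Emit:
play_rows(
  series=[
    {"fingers": 0.055, "delta_pos": [0, 0.001, 0.03], "yaw": 0},
    {"fingers": 0.055, "delta_pos": [0, 0.001, 0.055], "yaw": 0},
    {"fingers": 0.055, "delta_pos": [0, 0.001, 0.061], "yaw": 0},
    {"fingers": 0.055, "delta_pos": [0, 0.001, 0.061], "yaw": 0},
    {"fingers": 0.005, "delta_pos": [0, 0.001, 0.061], "yaw": 0},
    {"fingers": 0.005, "delta_pos": [0, 0.001, 0.061], "yaw": 0},
    {"fingers": 0.005, "delta_pos": [0, 0.001, 0.061], "yaw": 0},
    {"fingers": 0.005, "delta_pos": [0, 0.001, 0.061], "yaw": 0},
    {"fingers": 0.005, "delta_pos": [0, 0.001, 0.061], "yaw": 0},
    {"fingers": 0.005, "delta_pos": [0, 0.001, 0.061], "yaw": 0},
  ],
  squeeze=35,
)

```text
time_s: 16.92
ee_pos: [0.5476, -0.1731, 0.11]
tcp_rot: [[0.967, -0.255, -0.0], [-0.255, -0.967, -0.003], [0.0, 0.003, -1.0]]
wrist_force: [-2.2, -4.9, 1.0]
gripper_width: 0.152
finger_force: 35.0
```

Handle gripped at 35 N. Before turning, I'll pin down the tab's direction.

```bash
python3 - <<'E'
from h import *
ax=np.array([.5478,-.1728])
def rep(name,img,box,st=None):
    x0,x1,y0,y1=box; h=cv2.cvtColor(img,cv2.COLOR_BGR2HSV)[y0:y1,x0:x1]
    m=(h[...,1]<90)
    n,l,stt,ce=cv2.connectedComponentsWithStats(m.astype(np.uint8)); i=1+np.argmax(stt[1:,4]); m=l==i
    V=h[...,2]; t=cv2.threshold(V[m].reshape(-1,1),0,255,cv2.THRESH_OTSU)[0]
    for nm,mm in (("bright",m&(V>t)),("dark",m&(V<=t))):
        ys,xs=np.where(mm); c=(xs.mean()+x0,ys.mean()+y0); p=onz(name,c,.032,st); d=p[:2]-ax
        print(name,nm,mm.sum(),np.round(c,1),p.round(4),"dist",np.linalg.norm(d).round(4),"ang",np.degrees(np.arctan2(d[1],d[0])).round(2))
rep("top",cv2.imread("pics/top0.png"),(455,490,312,335))
for k,b in (("w8",(112,150,228,278)),("w9",(122,158,268,318))):
    d=np.load(k+".npz"); rep("wrist",cv2.imread(f"pics/{k}.png"),b,{"ee_pos":d["ee"],"tcp_rot":d["R"]})
s=r.state(); print(np.degrees(np.arctan2(s["tcp_rot"][1,0],s["tcp_rot"][0,0])),s["q"].round(2))
E
```

```text
top bright 40 [471.6 324.9] [ 0.3823 -0.1631  0.032 ] dist 0.1658 ang 176.64
top dark 76 [468.5 323.1] [ 0.3862 -0.1563  0.032 ] dist 0.1624 ang 174.16
wrist bright 438 [130.1 256.8] [ 0.3824 -0.162   0.032 ] dist 0.1657 ang 176.26
wrist dark 243 [138.4 248.4] [ 0.3916 -0.1572  0.032 ] dist 0.157 ang 174.29
wrist bright 364 [136.9 296.8] [ 0.3825 -0.1616  0.032 ] dist 0.1657 ang 176.11
wrist dark 227 [143.4 286.9] [ 0.3915 -0.1544  0.032 ] dist 0.1573 ang 173.29
-14.76015573158185 [-0.51  0.33  1.71 -0.    1.11  1.32]
```

Emit:
play_rows(
  series=[
    {"fingers": 0.005, "delta_pos": [0, 0.001, 0], "yaw": -0.05},
    {"fingers": 0.005, "delta_pos": [0, 0.001, 0], "yaw": -0.13},
    {"fingers": 0.005, "delta_pos": [0, 0.001, 0], "yaw": -0.22},
    {"fingers": 0.005, "delta_pos": [0, 0.001, 0], "yaw": -0.31},
    {"fingers": 0.005, "delta_pos": [0, 0.001, 0], "yaw": -0.4},
    {"fingers": 0.005, "delta_pos": [0, 0.001, 0], "yaw": -0.49},
    {"fingers": 0.005, "delta_pos": [0, 0.001, 0], "yaw": -0.58},
    {"fingers": 0.005, "delta_pos": [0, 0.001, 0], "yaw": -0.67},
    {"fingers": 0.005, "delta_pos": [0, 0.001, 0], "yaw": -0.76},
    {"fingers": 0.005, "delta_pos": [0, 0.001, 0], "yaw": -0.85},
    {"fingers": 0.005, "delta_pos": [0, 0.001, 0], "yaw": -0.92},
    {"fingers": 0.005, "delta_pos": [0, 0.001, 0], "yaw": -0.95},
  ],
  squeeze=40,
)

```text
time_s: 18.42
ee_pos: [0.5478, -0.174, 0.11]
tcp_rot: [[0.769, 0.639, 0.001], [0.639, -0.769, -0.003], [-0.001, 0.003, -1.0]]
wrist_force: [0.0, -5.7, -1.9]
gripper_width: 0.154
finger_force: 40.0
```

Emit:
play_rows(
  series=[
    {"fingers": 0.005, "delta_pos": [0, 0, 0], "yaw": -0.06},
    {"fingers": 0.005, "delta_pos": [0, 0, 0], "yaw": -0.15},
    {"fingers": 0.005, "delta_pos": [0, 0, 0], "yaw": -0.24},
    {"fingers": 0.005, "delta_pos": [0, 0, 0], "yaw": -0.33},
    {"fingers": 0.005, "delta_pos": [0, 0, 0], "yaw": -0.42},
    {"fingers": 0.005, "delta_pos": [0, 0, 0], "yaw": -0.51},
    {"fingers": 0.005, "delta_pos": [0, 0, 0], "yaw": -0.6},
    {"fingers": 0.005, "delta_pos": [0, 0, 0], "yaw": -0.69},
    {"fingers": 0.005, "delta_pos": [0, 0, 0], "yaw": -0.77},
    {"fingers": 0.005, "delta_pos": [0, 0, 0], "yaw": -0.81},
    {"fingers": 0.005, "delta_pos": [0, 0, 0], "yaw": -0.81},
    {"fingers": 0.005, "delta_pos": [0, 0, 0], "yaw": -0.81},
  ],
)

```text
time_s: 19.92
ee_pos: [0.5486, -0.1745, 0.11]
tcp_rot: [[0.068, 0.998, 0.003], [0.998, -0.068, -0.004], [-0.003, 0.003, -1.0]]
wrist_force: [3.4, -7.7, -3.4]
gripper_width: 0.156
finger_force: 40.0
```

```bash
python3 - <<'E'
from h import *
s=r.state(); print(s["time_s"],np.degrees(np.arctan2(s["tcp_rot"][1,0],s["tcp_rot"][0,0])),s["ee_pos"],s["wrist_force"],s["finger_force"],s["gripper_width"])
ax=np.array([.5478,-.1735]); T=grab_frame("top"); W=grab_frame("wrist"); S=grab_frame("side")
cv2.imwrite("pics/t10.png",T); cv2.imwrite("pics/w10.png",W); cv2.imwrite("pics/s10.png",S)
# where the cradle should show in the views
for n in ("top","wrist","side"):
    a=np.radians(176.3); c=[*(ax+.094*np.array([np.cos(a),np.sin(a)])),.055]; print(n,proj(n,c,s).round(0))
cv2.imwrite("pics/c10.png",np.hstack([cv2.resize(T[200:340,400:560],(400,350)),cv2.resize(S[150:290,270:430],(400,350))]))
E
```

```text
19.925 86.08815819915671 [ 0.54858208 -0.17446554  0.10998915] [ 3.36224595 -7.74540661 -3.40873564] 40.0102418102324 0.15602324026589207
top [476. 291.]
wrist [150. 263.]
side [386. 219.]
```

View pics/c10.png

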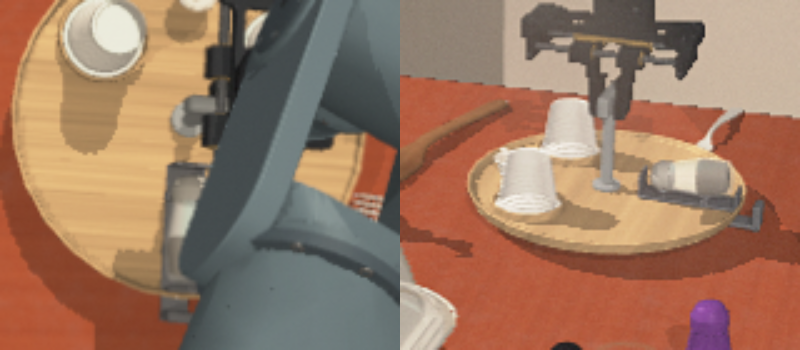

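The final crop shows the shaker lying in the cradle in front of the tab (left edge of cradle at crop (165,165)–(163,290), tab at (175,310)). Quick angle check.

```bash
python3 - <<'E'
from h import *
T=cv2.imread("pics/t10.png"); h=cv2.cvtColor(T,cv2.COLOR_BGR2HSV)
P=[]
for v in range(267,316,2):
    row=(h[v,455:485,1]<75); x=455+np.argmax(row); P.append(onz("top",(x,v),.045)[:2])
P=np.float32(P); vx,vy,x0,y0=cv2.fitLine(P,cv2.DIST_HUBER,0,.001,.001).ravel()
print("edge dir",np.degrees(np.arctan2(vy,vx))%180, "edge y at x=.45", y0+vy/vx*(.45-x0), P[::6].round(4).tolist())
s=r.state(); print(s["qvel"].round(4),s["time_s"])
E
```

```text
edge dir 176.1075 edge y at x=.45 -0.14749587 [[0.504800021648407, -0.15109999477863312], [0.47929999232292175, -0.1485999971628189], [0.45399999618530273, -0.14820000529289246], [0.4287000000476837, -0.14579999446868896], [0.4034999907016754, -0.14339999854564667]]
[ 0.0003  0.0002 -0.0001 -0.0011  0.0008 -0.    ] 20.075
```

The cradle edge points 176.1° and the tab is at 176.3°, so they are aligned. Handing in.

```bash
python3 -c "
from cell import r
print(r.job_done())"
```

```text
the job is handed in; nothing more can be done
None
```

The shaker lies in the cradle, the carousel is turned to within about 0.2° of the front tab by my measurement, and the gripper is still holding the handle at 40 N; I handed the job in at 20 s without seeing the verdict.

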